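# Clear the test jig and probe its square contact

### The arm

A 6-joint arm with a two-finger parallel gripper is mounted at the origin on a cart in front of the work surface, level with it; the furniture and walls round the work are solid. World frame = base frame: x ahead of the robot, y to its left, z up, the work surface at z = 0. Lengths are in mm, angles in rad, forces in N, time in s.
With the tool pointing down it reaches from about 300 to 775 mm from the base axis. Payload 14.6 kg.
Tool frame: the origin (TCP) lies between the finger pads; the fingertips stand 22 mm ahead of it and the grasp point (between the pads) lies 3 mm ahead of it (manip.tcp_to_tips is the distance from the TCP to the fingertips, in mm); y points along the fingers, z is the direction in which the jaws open and shut, and the axes are right-handed (so a half turn about y gives the same grasp; the last joint's range is limited). The gripper opens to 94 mm and grips with 3 to 60 N. Pads are 16 mm wide; open, the fingers measure 119 mm over their backs; the gripper's body (75 mm by 177 mm) begins 78 mm behind the grasp point.
Start: joints at [-1.213, 0.3, 1.521, -0, 1.321, -0.067], TCP at [226.668, -501.11, 227.446] pointing down, gripper open.
Joint ranges: [-3.03, 3.03], [-0.79, 2.21], [0.23, 2.52], [-1.04, 4.18], [0, 3.07], [-2.55, 2.55]. Speed limits (rad/s): [2.22, 2.22, 2.57, 3.14, 3.14, 3.14].

### API

Orientations are given as [roll, pitch, yaw] about the fixed x, y, z axes, in that order (R = Rz(yaw) Ry(pitch) Rx(roll)).
In Python, from cell import manip gives the robot as it stands.
- The arm moves only by the shell command python3 -m jog 'ROWS' [OPENING] [FORCE]. ROWS is JSON, one flat list of numbers, 6 for each row, row after row: the shift along the tool's x, y, z in mm, then the turn, a rotation vector about the tool's x, y, z in degrees. A call has 1 to 10 rows; each row is the pose to reach, as a shift and turn from the pose commanded when the call began, along the tool's axes at that moment; what a row does not reach only later rows make up. A row lasts 1/12 s, in which the tool goes at most 41.7 mm and 7.16 degrees, less where a joint would pass 70% of its speed; a pose out of reach is approached as far as the arm can. A call with a gripper value outside its range is refused whole. OPENING is the finger opening in mm, from 0 to 94, set as the call begins (- or left out, the last holds). The fingers move at their own pace and stop on an object; FORCE is the grip in N (left out, the last holds). Time passes only in rows, so rows that repeat a pose let the fingers close. It gives the time, the measured TCP pose, the force and the opening at its end, in the units of the state.
- manip.read_state(): the state, without advancing time (a new reading comes with each control period).
- manip.camera(name): name is "scene" or "top"; returns a dict with "img" (480x640x3 uint8, red, green, blue), "intrinsics" (3x3 intrinsics, pixels), "origin" and "orientation" of the camera in the world. Camera axes: x right, y down, z forward; pixel columns grow to the right and rows downward; lengths in mm; the calibration is good to about 2 mm. A picture is of the moment at which its call begins. There is no depth.
- manip.sign_off(): hands the job in, once; it reports no verdict.
Trained networks look in a picture, given as the dict that the camera call returned (one of the last four; its "shot" number tells which), for a name from the list of things; names that differ only in an ending like _2 or _b are one class to them, and where a whole thing is asked for, a point or a joint stands for the part that bears it (a point fixed in the world has none). Each returns a list of dicts, best first, with "score" (0 to 1); they miss things now and then, are a little off and sometimes report something else, mostly with a low value. They report only what shows in the picture. A call takes as long as a camera call.
- manip.masks_of(thing, picture): "pixels" (480x640 bool, what is visible of it) and "xy" ([column, row] in pixels, amid what is visible of it).
- manip.tip_of(thing, picture): "xy" ([column, row] in pixels: a listed point, or the origin of a listed thing).
The state is a dict: "clock": time; "joints": joint angles; "qd": joint speeds; "effort": joint torques, N m; "eef_pos": TCP position; "eef_rot": TCP orientation; "wrist_force": force on the tool from outside, world axes, zero at the start; "moment": the same for the moment, N m; "finger_gap": finger opening in mm.
Only numpy, scipy, OpenCV 4.12 (cv2) and the standard library are available. Lean on these libraries where they do the work, as an engineer would, in place of code of your own. Each camera call takes 0.05 s, during which the arm holds its last target.

### The job

Clear the two loose parts off the aluminium test jig by type: the relay into the bin that already holds a relay, the capacitor into the bin that already holds a capacitor. Then lift the test probe out of its stand and, holding it upright with its tip on the middle of the jig's square sprung contact, press that contact gently to about half of its travel, never ramming it against its stop; finish while still holding the probe there. Leave the round contact, the solder spool, the tape roll and the round tin alone.

Things in the scene. Friction and masses are not known exactly. Their poses are not given: they have to be found in the camera images.
- jig: fixed aluminium plate on the desk, 140 (its x) x 180 (its y) x 16 mm high; origin at the centre of its underside, z up. Square contact at x +30, y +35 mm, round one at x +30, y -35, two black posts (14 mm above the plate) at x +60, y +-10. The loose relay and capacitor stand on it at about x -35, one near y +45, the other near y -45
- square_contact_top (a point): centre of the top face of the square contact, marked with a small black dot: a 22 x 22 mm brass head, its top 36 mm above the desk when not pressed, above a square black bushing (32 x 32 mm, top at 24 mm). The point moves down with the contact
- square_contact (a joint): how far the square contact is pressed down, 0 (up) to 0.010 m (at its stop); a spring pushes it up with 0.8 N at 0, 2.8 N at half travel, 4.8 N at full travel
- round_contact_top (a point): centre of the top face of the round contact: 22 mm brass disc on the same jig, top 36 mm above the desk, round black bushing; not to be pressed
- round_contact (a joint): how far the round contact is pressed down, 0 to 0.010 m; must stay up
- relay: loose black relay cube 26 x 26 x 24 mm high, about 18 g, standing on the jig plate; origin at the centre of its underside, z up, x and y square to its sides
- capacitor: loose dark blue upright cylinder, 18 mm diameter, 31 mm high, about 12 g, standing on the jig plate; origin at the centre of its underside, z up
- relay_bin: fixed white open tray 120 (its x) x 110 (its y) mm outside, walls 3 mm thick and 18 mm high, floor 3 mm thick, with a relay fixed in it at x +38, y +20 mm; the rest is free. Origin at the centre of its underside, z up
- capacitor_bin: the same kind of tray, with a capacitor fixed in it at x +38, y +20 mm; the two trays may stand either way round
- stand: fixed black probe stand, block 56 x 56 x 44 mm high on an 80 x 80 x 5 mm foot; a bore of 17 mm goes down its middle. Origin at the centre of its underside. The probe stands in the bore, tip down, its collar resting on the block's top
- probe: loose blue test probe, 120 mm long, about 20 g; barrel about 14 mm thick, an 18 mm wide collar 36 to 40 mm from the tip, bare steel tip 2.2 mm thick and 16 mm long. Origin half way along, on the skin, 7 mm off the axis. Its x points along the axis from the tip to the blunt end (up as it stands), its y and z lie across it
- probe_tip (a point): the end of the probe's steel tip, on its axis
- probe_grip (a point): point on the probe's axis 96 mm from the tip (24 mm below the blunt end), a good place to grip the barrel
- solder_spool: loose bystander: reel of solder, 55 mm diameter, 40 mm high, standing on its flange below the near (left) end of the monitor, which overhangs the desk behind the jig: arms should pass in front of it; origin at the centre of its underside
- kapton_tape: loose bystander: roll of amber tape, 60 mm diameter, 12 mm high, lying flat; origin at the centre of its underside
- rosin_tin: loose bystander: round tin, 58 mm diameter, 24 mm high; origin at the centre of its underside

How it is judged (in metres and radians):
On the way, in this order (a step that is already met when the one before it is completed fails the run):
1. relay and capacitor are let go in the bins of their kind (x of relay in the frame of relay_bin between -0.057 and 0.057 m and y of relay in the frame of relay_bin between -0.052 and 0.052 m and z of relay in the frame of relay_bin between -0.002 and 0.02 m and contact force between the fingers and relay below 0.05 N and linear speed of each of relay, capacitor below 0.03 m/s and x of capacitor in the frame of capacitor_bin between -0.057 and 0.057 m and y of capacitor in the frame of capacitor_bin between -0.052 and 0.052 m and z of capacitor in the frame of capacitor_bin between -0.002 and 0.02 m and contact force between the fingers and capacitor below 0.05 N), for 0.2 s.
2. the probe is out of its stand, in the fingers (height (world z) of probe_tip above 0.045 m and contact force between the fingers and probe above 1 N and contact force between probe and stand below 0.05 N), for 0.2 s.
At the end, for the whole second after the job is handed in: Relay and capacitor lie let go inside the walls of the bin of their kind; the probe, held in the fingers, is upright within 8 degrees and still, its tip within 9 mm of the centre of the square contact, which it presses 2.5 to 7.5 mm down (0.5 to 6 N); the round contact is up (all of step 1 and distance between probe_tip and square_contact_top below 0.009 m and value of joint square_contact between 0.0025 and 0.0075 m and contact force between probe and square_contact between 0.5 and 6 N and angle between probe's own x axis and vertical below 0.14 rad and contact force between the fingers and probe above 1 N and linear speed of probe below 0.02 m/s and contact force between the fingers and square_contact below 0.05 N and value of joint round_contact below 0.002 m); the arm keeps its last pose, push and grip.
It fails at once if square contact rammed (over 10 N) (contact force between probe and square_contact above 10 N).
It fails at once if round contact pressed (value of joint round_contact above 0.003 m).
It fails at once if solder spool moved over 20 mm (distance of solder_spool from where it was at the start of the episode above 0.02 m).
It fails at once if tape roll moved over 20 mm (distance of kapton_tape from where it was at the start of the episode above 0.02 m).
It fails at once if round tin moved over 20 mm (distance of rosin_tin from where it was at the start of the episode above 0.02 m).
It also fails if it takes over 67 s, if anything falls off the work surface, if the arm or the gripper's body presses on something with over 40 N, if the wrist force passes 120 N, or if a joint passes its speed limit or range.

## Working session

There is one attempt and no reset: what is moved stays moved. The work goes in short steps, Python scripts to look and compute and a shell command to move; the robot and the scene stay as the last step left them, time stands still between calls to the robot, and variables do not carry over. Pictures are saved under pics/ and viewed, and the job is handed in when it is done.

```bash
ls -la; mkdir -p pics
python3 - <<'E'
from cell import manip
import cv2
print(manip.read_state())
for n in ("scene","top"):
    p=manip.camera(n); cv2.imwrite(f"pics/{n}0.png",p["img"][:,:,::-1])
    print(n,p["intrinsics"],p["origin"],p["orientation"],p["shot"])
E
```

```text
total 12
drwxr-xr-x  3 agent agent 4096 Dec  5 23:28 .
drwxr-xr-x 23 root  root  4096 Dec  5 23:28 ..
drwxr-xr-x  2 agent agent 4096 Dec  5 23:28 pics
{'clock': 0.0, 'joints': array([-1.21258502e+00,  3.00454008e-01,  1.52163988e+00,  1.42092583e-05,
        1.32069228e+00, -6.66172999e-02]), 'qd': array([-5.74850425e-04,  8.51950499e-05, -4.85262714e-04, -4.23905504e-04,
        9.81407078e-04,  1.10677679e-03]), 'effort': array([-1.53666369e-03, -5.31802726e+01, -3.52734661e+01,  7.07161613e-02,
        2.43942667e-02, -8.95952940e-05]), 'eef_pos': array([ 226.59128169, -500.87067538,  226.87081694]), 'eef_rot': array([-1.57198628e+00,  9.31824888e-05, -2.71676763e+00]), 'wrist_force': array([-0.42978951,  0.25685632,  0.06071453]), 'moment': array([0.04561925, 0.01919497, 0.0223274 ]), 'finger_gap': 93.78679123721139}
scene [[461.33181156   0.         323.19658812]
 [  0.         461.33181156 240.56939066]
 [  0.           0.           1.        ]] [120.20952676 674.40219506 433.72843353] [-1.97875422  0.01496295 -2.565265  ] 1
top [[448.23798977   0.         319.24112525]
 [  0.         448.23798977 235.17739976]
 [  0.           0.           1.        ]] [ 387.3505814     7.76202497 1174.34997978] [-2.98614366 -0.01939313 -1.56959537] 2
```

View pics/scene0.png

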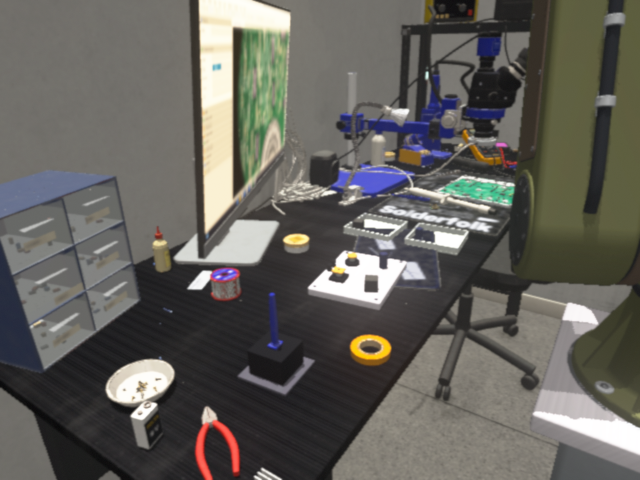

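View pics/top0.png

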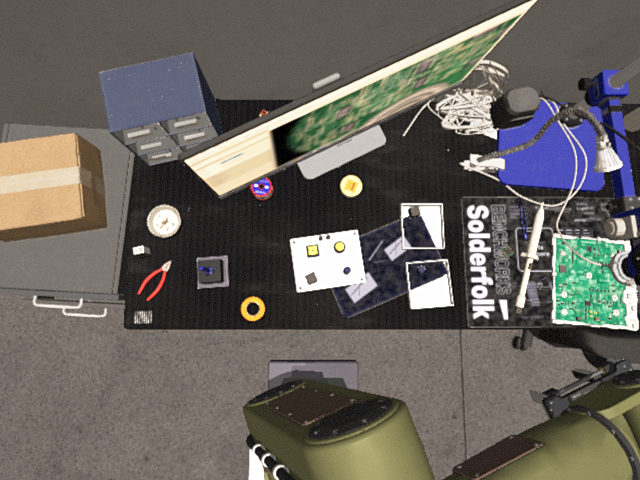

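The top view shows the jig at about (327,261), with the square contact at (313,251), the relay at (310,278) and the capacitor at (347,271). The bins are at (422,226), holding what looks like a relay, and (430,284). The stand is at (211,271), the tape at (252,308), the spool at (262,188) and the tin at (351,186).

```bash
cat > h.py <<'E'
import numpy as np, cv2
from scipy.spatial.transform import Rotation as Rn
from cell import manip
def RR(e): return Rn.from_euler('xyz',e).as_matrix()
def back(p,xy,z):
    K=p["intrinsics"];d=RR(p["orientation"])@np.linalg.solve(K,[xy[0],xy[1],1.]);o=np.array(p["origin"])
    return o+d*(z-o[2])/d[2]
def proj(p,X):
    c=RR(p["orientation"]).T@(np.array(X,float)-p["origin"]);u=p["intrinsics"]@c;return u[:2]/u[2]
E
python3 - <<'E'
from h import *
Z=dict(jig=0,square_contact_top=36,round_contact_top=36,relay=16,capacitor=16,relay_bin=0,capacitor_bin=0,stand=0,probe_tip=8,probe_grip=100,probe=65,solder_spool=0,kapton_tape=0,rosin_tin=0)
np.set_printoptions(precision=1,suppress=True)
for n in ("top","scene"):
    p=manip.camera(n); im=p["img"][:,:,::-1].copy()
    for t,z in Z.items():
        for r in manip.tip_of(t,p)[:2]:
            print(n,t,round(r["score"],2),np.array(r["xy"]),back(p,r["xy"],z)[:2])
    c=im[190:320,180:470] if n=="top" else im[190:400,200:520]
    cv2.imwrite(f"pics/{n}1.png",cv2.resize(c,None,fx=2.5,fy=2.5,interpolation=cv2.INTER_CUBIC))
E
```

```text
top jig 0.72 [324.  260.7] [503.6 -27.4]
top square_contact_top 0.6 [314.4 251.1] [524.6  -1.8]
top round_contact_top 0.53 [338.2 246.2] [537.4 -62.7]
top relay 0.5 [312.9 282.1] [446.7   1.7]
top capacitor 0.48 [347.1 272.8] [470.8 -86.6]
top relay_bin 0.6 [421.3 226.8] [ 595.3 -287.5]
top capacitor_bin 0.74 [426.2 280.7] [ 451.8 -295.5]
top capacitor_bin 0.73 [351.4 189.3] [ 697.2 -101.5]
top stand 0.8 [213.5 273.4] [469.5 260.6]
top probe_grip 0.51 [203.8 269.1] [472.7 262.5]
top probe 0.55 [348.8 190.6] [676.6 -88.8]
top probe 0.41 [207.8 264.6] [486.6 261.5]
top solder_spool 0.67 [261.7 189.5] [695.1 140.1]
top kapton_tape 0.64 [254.  306.2] [385.2 153.4]
top rosin_tin 0.62 [350.2 188.2] [700.2 -98.3]
scene jig 0.63 [359.7 282.1] [499.7 -28.7]
scene square_contact_top 0.6 [336.8 270.1] [528.   10.7]
scene round_contact_top 0.45 [354.1 255.6] [531.7 -62.1]
scene round_contact_top 0.21 [271.1 329.3] [510.3 229.4]
scene relay 0.67 [372.4 287.4] [456.    2.9]
scene capacitor 0.44 [384.7 268.1] [471.4 -79.9]
scene relay_bin 0.86 [373.2 228.7] [ 605.9 -291.3]
scene relay_bin 0.62 [268.7 332.5] [543.2 198.3]
scene capacitor_bin 0.85 [435.2 238.6] [ 451.2 -310.5]
scene stand 0.61 [277.1 370.3] [473.  265.2]
scene stand 0.27 [382.2 271.2] [483.  -93.4]
scene probe_grip 0.6 [271.2 310. ] [476.3 265.1]
scene probe 0.86 [270.  329.7] [482.5 263.4]
scene probe 0.28 [298.4 249.2] [608.   22.1]
scene solder_spool 0.93 [225.2 291.1] [700.4 135.9]
scene kapton_tape 0.85 [373.2 357.1] [369.8 165.4]
scene kapton_tape 0.29 [270.6 308.7] [586.7 139.7]
scene rosin_tin 0.56 [298.  249.4] [694.1 -91.6]
```

View pics/top1.png

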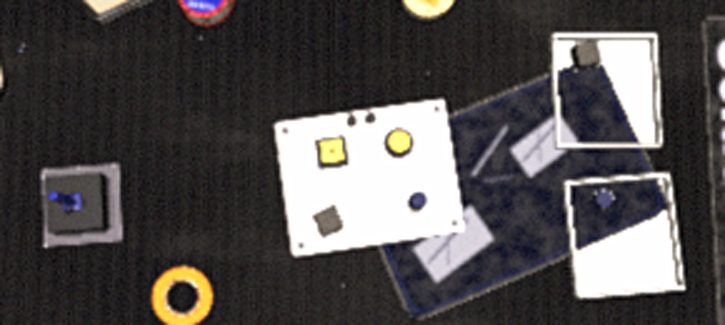

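View pics/scene1.png

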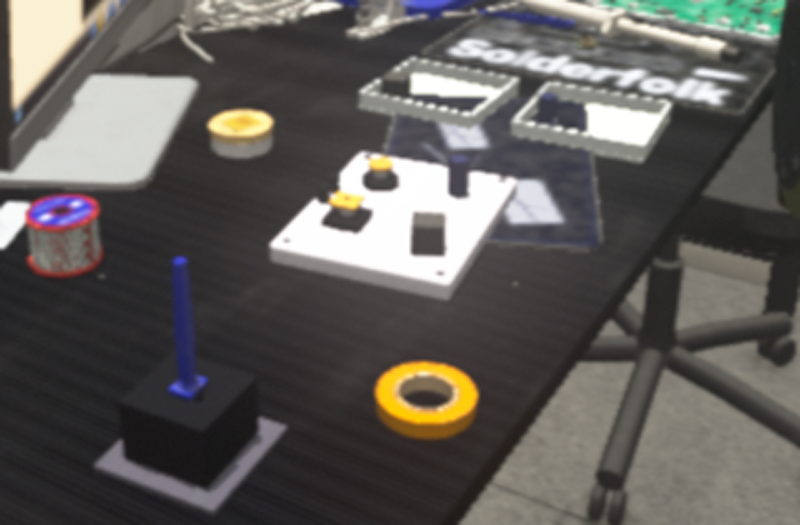

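Run:
```python
from h import *
np.set_printoptions(precision=1,suppress=True)
p=manip.camera("top");im=p["img"][:,:,::-1].copy()
for t,z in dict(jig=16,relay=40,relay_bin=18,capacitor_bin=18,stand=5,square_contact_top=36,capacitor=47).items():
    for r in manip.masks_of(t,p)[:2]:
        m=r["pixels"].astype(np.uint8); cs,_=cv2.findContours(m,cv2.RETR_EXTERNAL,cv2.CHAIN_APPROX_NONE)
        c=max(cs,key=cv2.contourArea);c=cv2.convexHull(c); b=cv2.boxPoints(cv2.minAreaRect(c))
        w=np.array([back(p,q,z)[:2] for q in b])
        e=[w[1]-w[0],w[2]-w[1]]
        print(t,round(r["score"],2),"xy",np.array(r["xy"]),"ctr",w.mean(0),"sides",[round(float(np.hypot(*v)),1) for v in e],"ang",[round(float(np.degrees(np.arctan2(v[1],v[0]))),1) for v in e])
cv2.imwrite("pics/t2.png",cv2.resize(im[225:300,285:375],None,fx=8,fy=8,interpolation=cv2.INTER_CUBIC))
s=manip.camera("scene");cv2.imwrite("pics/s2.png",cv2.resize(s["img"][235:310,300:410,::-1],None,fx=7,fy=7,interpolation=cv2.INTER_CUBIC))
```

```text
jig 0.85 xy [326.4 259.2] ctr [502.4 -35.6] sides [185.1, 143.4] ang [-82.1, -173.3]
relay 0.7 xy [341.4 247.9] ctr [536.1 -64.5] sides [16.4, 16.3] ang [-44.8, -135.3]
relay 0.46 xy [310.5 279.5] ctr [455.2   6.4] sides [24.8, 23.7] ang [-63.3, -153.2]
relay_bin 0.75 xy [420.8 229. ] ctr [ 593.4 -285. ] sides [117.3, 120.5] ang [-89.7, 177.6]
capacitor_bin 0.92 xy [429.5 283.1] ctr [ 442.8 -297.8] sides [116.2, 121.0] ang [-84.1, -176.8]
stand 0.85 xy [215.  272.8] ctr [474.2 262.3] sides [79.0, 78.7] ang [-86.6, -175.0]
square_contact_top 0.61 xy [210.9 275.3] ctr [470.7 255.1] sides [78.7, 78.3] ang [-86.2, -174.6]
square_contact_top 0.5 xy [315.6 251.1] ctr [526.1   3.1] sides [17.9, 18.0] ang [-89.8, -179.9]
```

View pics/t2.png

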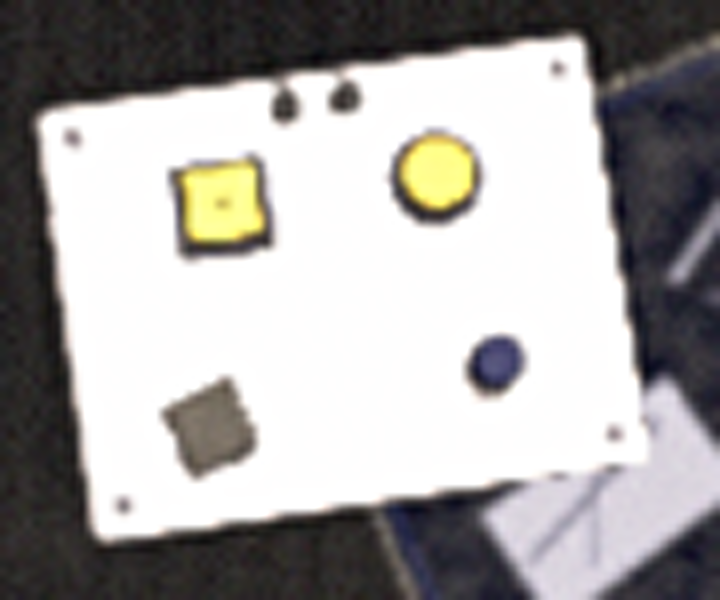

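View pics/s2.png

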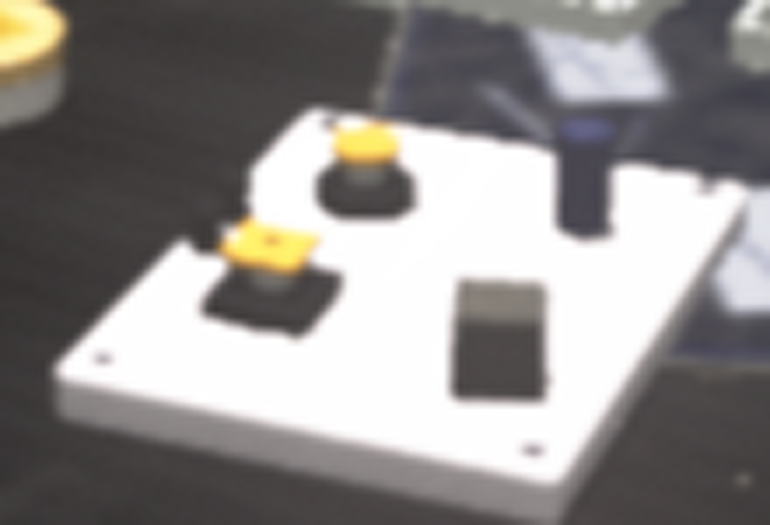

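Run:
```python
from h import *
np.set_printoptions(precision=1,suppress=True)
p=manip.camera("top");s=manip.camera("scene")
T=lambda c:(285+(c[0]+.5)/8-.5,225+(c[1]+.5)/8-.5)
S=lambda c:(300+(c[0]+.5)/7-.5,235+(c[1]+.5)/7-.5)
cor=[(37,112),(583,35),(650,462),(97,543)] # +x+y, +x-y, -x-y, -x+y
W=np.array([back(p,T(c),16)[:2] for c in cor]); L=np.array([(70,90),(70,-90),(-70,-90),(-70,90.)])
W2=[back(s,S(c),16)[:2] for c in [(315,110),(745,185),(560,487),(57,370)]]
for w,l in ((W,L),(np.array(W2),L[[1,2,3,0]])):
    M,_=cv2.estimateAffinePartial2D(l,w); yaw=np.degrees(np.arctan2(M[1,0],M[0,0])); print("jig",M[:,2],"yaw",yaw,"scale",np.hypot(M[0,0],M[1,0]), "contact",M@[30,35,1],"round",M@[30,-35,1])
print("dot",back(p,T((223,203)),36),back(s,S((270,241)),36))
print("cap top",back(p,T((498,361)),47),back(s,S((586,130)),47))
print("relay top",back(p,T((209,425)),40),back(s,S((502,300)),40))
q=[back(p,T(c),40)[:2] for c in [(162,412),(232,377),(257,448),(192,478)]]
for i in range(4):
    e=q[(i+1)%4]-q[i];print("edge",np.hypot(*e),np.degrees(np.arctan2(e[1],e[0])))
st=manip.read_state();R=RR(st["eef_rot"]);print("tool axes\n",R, st["joints"])
print("spool etc", [back(s,proj(s,[0,0,0]),0)])
# bins
for nm,lo in (("relay",None),):pass
cv2.imwrite("pics/t3.png",cv2.resize(p["img"][195:315,390:465,::-1],None,fx=5,fy=5,interpolation=cv2.INTER_CUBIC))
cv2.imwrite("pics/t4.png",cv2.resize(p["img"][240:300,180:270,::-1],None,fx=8,fy=8,interpolation=cv2.INTER_CUBIC))
cv2.imwrite("pics/s4.png",cv2.resize(s["img"][285:395,225:325,::-1],None,fx=5,fy=5,interpolation=cv2.INTER_CUBIC))
```

```text
jig [503.1 -35.6] yaw 8.35216791404621 scale 1.0035587374684565 contact [527.7   3.5] round [537.9 -66. ]
jig [502.6 -33.6] yaw 8.562390481756381 scale 0.9879798355383108 contact [526.8   5. ] round [537.1 -63.4]
dot [527.5   3.3  36. ] [528.2   5.5  36. ]
cap top [476.4 -83.5  47. ] [476.6 -81.5  47. ]
relay top [456.5   7.4  40. ] [455.4   9.8  40. ]
edge 24.6864761927692 -63.28901022344848
edge 23.719533855035817 -160.4153695061837
edge 22.518072737452968 114.82247662314278
edge 22.80695290955686 24.79642385318056
tool axes
 [[-0.9 -0.   0.4]
 [-0.4  0.  -0.9]
 [ 0.  -1.  -0. ]] [-1.2  0.3  1.5 -0.   1.3 -0.1]
spool etc [array([-0.,  0.,  0.])]
```

View pics/t4.png

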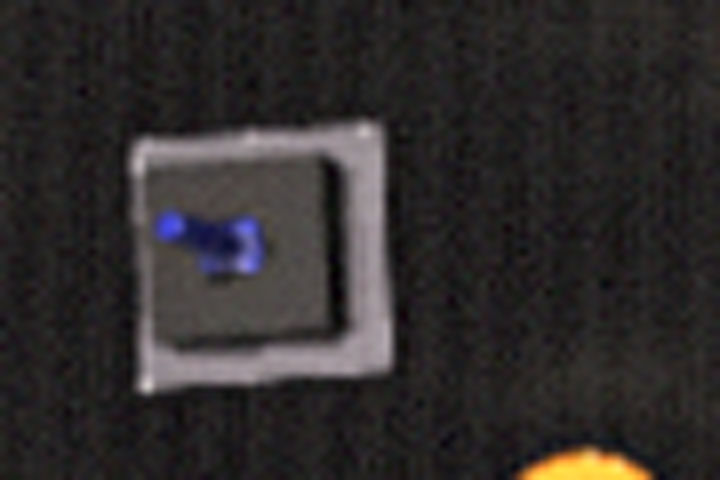

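View pics/s4.png

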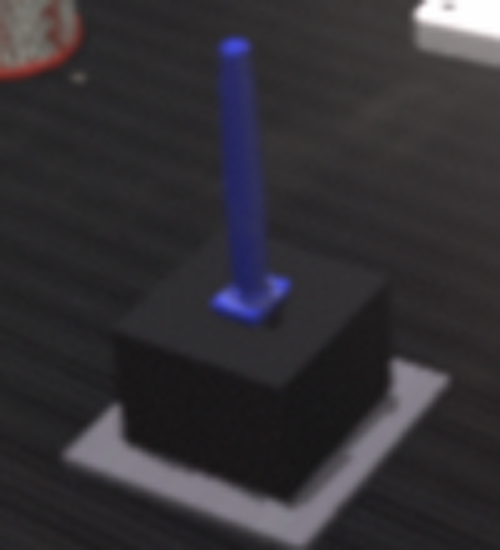

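View pics/t3.png

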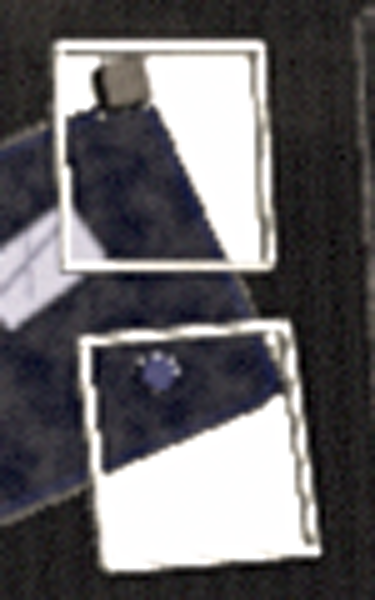

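The relay bin is at about (594,-286) and the capacitor bin at about (444,-297), and the picture confirms what each one holds. The relay's sides already line up with the current jaw direction, so no turn is needed.

```bash
cat > go.py <<'E'
from h import *
import sys
# usage go.py x y z [yawdeg of jaw dir]: shift in tool axes
np.set_printoptions(precision=2,suppress=True)
st=manip.read_state();R=RR(st["eef_rot"]);t=np.array([float(a) for a in sys.argv[1:4]])
print("clock",st["clock"],"pos",st["eef_pos"],"gap",st["finger_gap"],"F",st["wrist_force"],"J",st["joints"])
print("jaw ang",np.degrees(np.arctan2(R[1,2],R[0,2])),"toolY",R[:,1],"shift",R.T@(t-st["eef_pos"]))
E
python3 go.py 456 8.5 120
python3 - <<'E'
from h import *
p=manip.camera("top")
for c in [(170,226)]: print("probe top", back(p,(180+(c[0]+.5)/8-.5,240+(c[1]+.5)/8-.5),128))
q=[back(p,(180+(c[0]+.5)/8-.5,240+(c[1]+.5)/8-.5),5)[:2] for c in [(133,143),(383,122),(393,372),(143,392)]]
print("foot ctr",np.mean(q,0),q)
s=manip.camera("scene"); S=lambda c:(225+(c[0]+.5)/5-.5,285+(c[1]+.5)/5-.5)
print("s probe top",back(s,S((235,48)),128),"grip", back(s,S((238,120)),104))
E
```

```text
clock 2.15 pos [ 226.66 -501.11  227.44] gap 93.82712792853746 F [-0.88 -0.35 -0.96] J [-1.21  0.3   1.52 -0.    1.32 -0.07]
jaw ang -65.65955130177151 toolY [-0.  0. -1.] shift [-419.    107.44 -369.79]
probe top [473.42192538 262.9355962  128.        ]
foot ctr [473.69692791 262.45057643] [array([510.56942092, 306.06289037]), array([517.72168152, 225.1359153 ]), array([436.535678  , 219.25434614]), array([429.96093118, 299.34915391])]
s probe top [470.70034667 268.6016596  128.        ] grip [473.13243587 266.56200469 104.        ]
```

```bash
python3 -m jog '[-419,107,-370,0,0,0,-419,107,-370,0,0,0,-419,107,-370,0,0,0,-419,107,-370,0,0,0,-419,107,-370,0,0,0,-419,107,-370,0,0,0,-419,107,-370,0,0,0,-419,107,-370,0,0,0,-419,107,-370,0,0,0,-419,107,-370,0,0,0]' 55 8; python3 go.py 456 8.5 120
```

```text
clock: 3.08
eef_pos: [394.9, -126.0, 149.1]
eef_rot: [-1.57, 0.001, -2.717]
wrist_force: [0.7, -0.5, 0.3]
finger_gap: 55.0
clock 3.0833 pos [ 394.93 -125.98  149.09] gap 54.975679979239935 F [ 0.67 -0.5   0.27] J [-0.4   0.09  1.97  0.    1.08  0.75]
jaw ang -65.67550083289778 toolY [ 0. -0. -1.] shift [-111.03   29.1   -97.41]
```

```bash
python3 -m jog '[-37,10,-32,0,0,0,-74,19,-65,0,0,0,-103,27,-90,0,0,0,-111,29,-97,0,0,0,-111,29,-97,0,0,0]'; python3 go.py 456 8.5 41
python3 - <<'E'
from h import *
for n in ("top","scene"):
    p=manip.camera(n)
    c=p["img"][200:320,270:390] if n=="top" else p["img"][200:320,310:450]
    cv2.imwrite(f"pics/{n}5.png",cv2.resize(c[:,:,::-1],None,fx=5,fy=5,interpolation=cv2.INTER_CUBIC))
E
```

```text
clock: 3.5
eef_pos: [456.5, 9.7, 119.2]
eef_rot: [-1.572, -0.001, -2.713]
wrist_force: [-0.5, -1.0, 0.3]
finger_gap: 55.4
clock 3.5 pos [456.46   9.72 119.23] gap 55.416148328271504 F [-0.51 -1.02  0.26] J [-0.06  0.22  1.89  0.    1.03  1.08]
jaw ang -65.44433758429665 toolY [-0.  0. -1.] shift [ 0.88 78.23  0.98]
```

View pics/scene5.png

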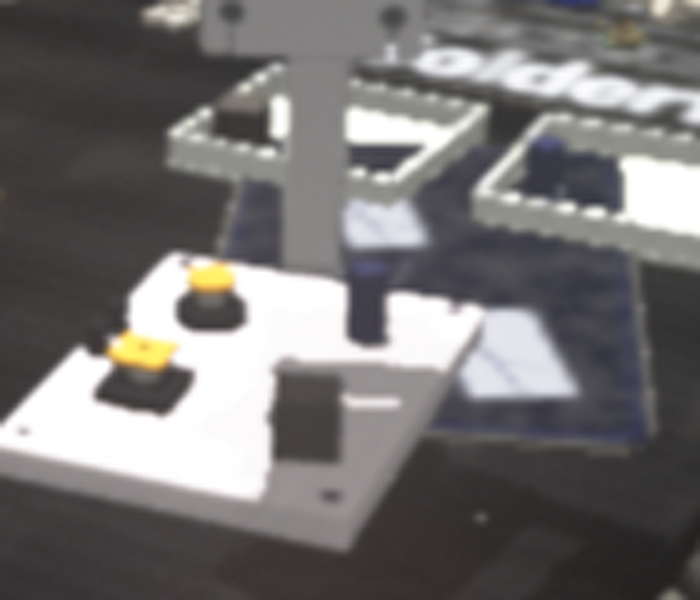

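View pics/top5.png

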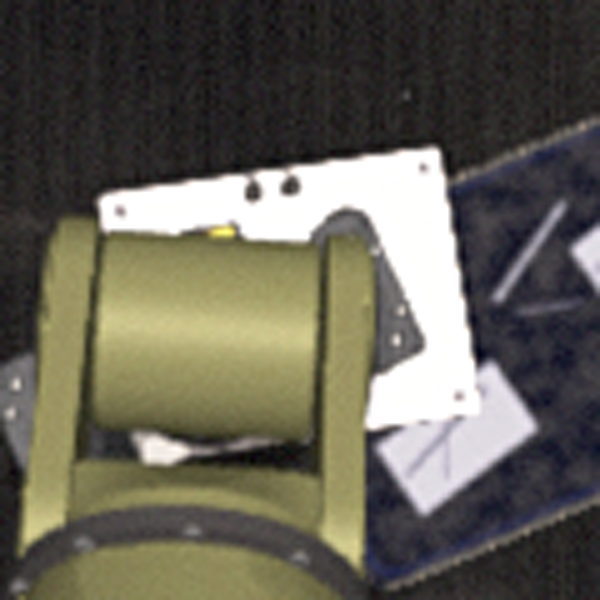

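The gripper is directly above the relay, with its finger column at about scene crop (315,260). I'll lower it now.

```bash
python3 -m jog '[1,30,1,0,0,0,1,55,1,0,0,0,1,70,1,0,0,0,1,78,1,0,0,0,1,78,1,0,0,0]'; python3 -m jog '[0,0,0,0,0,0,0,0,0,0,0,0,0,0,0,0,0,0,0,0,0,0,0,0,0,0,0,0,0,0,0,0,0,0,0,0]' 10 8;python3 go.py 574 -290 130
```

```text
clock: 4.02
eef_pos: [454.4, 4.1, 41.2]
eef_rot: [-1.572, -0.002, -2.718]
wrist_force: [-0.5, -0.8, 0.5]
finger_gap: 55.0
clock: 4.52
eef_pos: [455.4, 4.9, 42.7]
eef_rot: [-1.57, 0.001, -2.717]
wrist_force: [-1.3, -0.3, 7.5]
finger_gap: 25.9
clock 4.5167 pos [455.45   4.9   42.66] gap 25.8756922650899 F [-1.27 -0.29  7.52] J [-0.07  0.35  1.94 -0.    0.84  1.08]
jaw ang -65.65284013335575 toolY [ 0. -0. -1.] shift [ 13.51 -87.21 317.59]
```

```bash
python3 -m jog '[0,-15,0,0,0,0,0,-40,0,0,0,0,0,-70,0,0,0,0,0,-87,0,0,0,0,0,-87,0,0,0,0,0,-87,0,0,0,0]'; python3 go.py 574 -290 130
python3 - <<'E'
from h import *
for n in ("scene",):
    p=manip.camera(n)
    c=p["img"][150:310,290:450]
    cv2.imwrite(f"pics/{n}6.png",cv2.resize(c[:,:,::-1],None,fx=4,fy=4,interpolation=cv2.INTER_CUBIC))
E
python3 go.py 574 -290 130
```

```text
clock: 5.02
eef_pos: [455.4, 4.9, 129.4]
eef_rot: [-1.57, 0.001, -2.717]
wrist_force: [-1.2, -0.8, -0.0]
finger_gap: 25.7
clock 5.0167 pos [455.36   4.95 129.37] gap 25.651263402761472 F [-1.24 -0.85 -0.02] J [-0.07  0.2   1.89  0.    1.05  1.08]
jaw ang -65.65643748052628 toolY [ 0. -0. -1.] shift [ 13.49  -0.42 317.63]
clock 5.0667 pos [454.84   4.97 128.41] gap 25.827376772714786 F [ 0.24 -0.29 -0.1 ] J [-0.07  0.21  1.89  0.    1.05  1.08]
jaw ang -65.65978753675759 toolY [-0.  0. -1.] shift [ 13.    -1.66 317.86]
```

View pics/scene6.png

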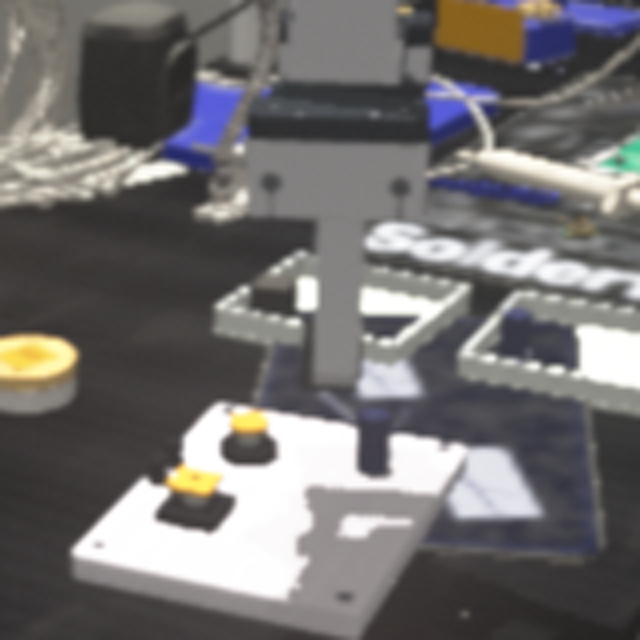

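The relay has left the jig and is in the fingers (gap 25.7). Next I'll carry it to its bin.

```bash
python3 -m jog '[2,0,41,0,0,0,4,0,82,0,0,0,5,0,123,0,0,0,7,0,164,0,0,0,9,0,205,0,0,0,10,0,246,0,0,0,12,0,282,0,0,0,13,0,308,0,0,0,13,0,317,0,0,0,13,0,317,0,0,0]'; python3 go.py 574 -290 32
python3 - <<'E'
from h import *
p=manip.camera("scene")
cv2.imwrite("pics/s7.png",cv2.resize(p["img"][130:290,310:510][:,:,::-1],None,fx=4,fy=3.7,interpolation=cv2.INTER_CUBIC))
E
python3 go.py 574 -290 32
```

```text
clock: 5.9
eef_pos: [573.5, -290.4, 126.7]
eef_rot: [-1.573, -0.002, -2.719]
wrist_force: [-0.4, 1.1, -0.4]
finger_gap: 25.8
clock 5.9 pos [ 573.52 -290.44  126.69] gap 25.841912258914387 F [-0.38  1.08 -0.43] J [-0.53  0.6   1.34 -0.    1.21  0.62]
jaw ang -65.76352969209394 toolY [-0.  0. -1.] shift [-0.78 94.69  0.01]
clock 5.95 pos [ 573.39 -288.99  127.18] gap 26.152517752372965 F [-0.29  0.75 -1.19] J [-0.52  0.59  1.34  0.    1.21  0.62]
jaw ang -65.69926288013625 toolY [-0.  0. -1.] shift [-0.28 95.18  1.38]
```

View pics/s7.png

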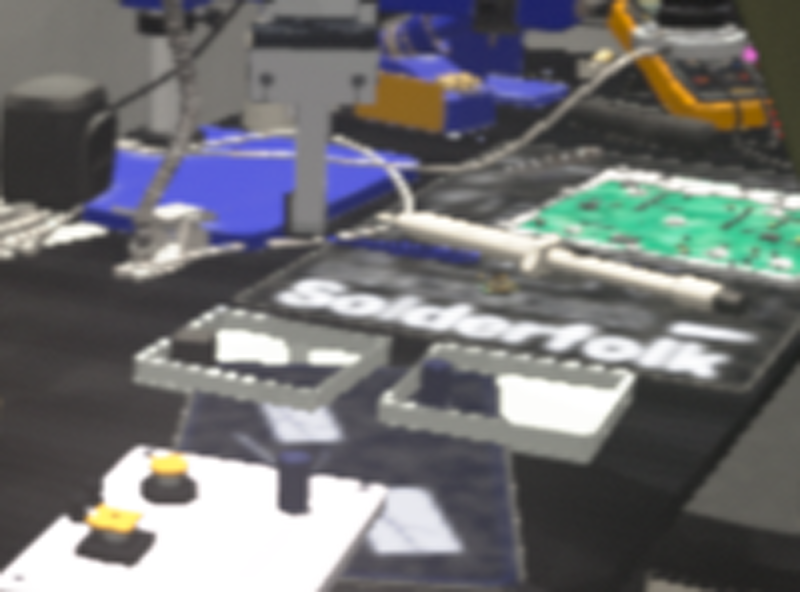

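```bash
python3 -m jog '[0,30,0,0,0,0,0,60,0,0,0,0,0,80,0,0,0,0,0,90,0,0,0,0,0,95,0,0,0,0,0,95,0,0,0,0]'; python3 -m jog '[0,0,0,0,0,0,0,0,0,0,0,0,0,0,0,0,0,0,0,0,0,0,0,0,0,0,0,0,0,0]' 48; python3 -m jog '[0,-20,0,0,0,0,0,-60,0,0,0,0,0,-90,0,0,0,0,0,-95,0,0,0,0,0,-95,0,0,0,0]';python3 go.py 476.5 -82.5 127;python3 - <<'E'
from h import *
p=manip.camera("scene")
cv2.imwrite("pics/s8.png",cv2.resize(p["img"][130:290,310:510][:,:,::-1],None,fx=4,fy=3.7,interpolation=cv2.INTER_CUBIC))
E
```

```text
clock: 6.45
eef_pos: [573.8, -288.3, 33.8]
eef_rot: [-1.572, -0.001, -2.716]
wrist_force: [-0.6, -0.5, -0.0]
finger_gap: 26.0
clock: 6.87
eef_pos: [574.2, -289.4, 34.7]
eef_rot: [-1.57, 0.001, -2.717]
wrist_force: [0.2, 0.1, -0.3]
finger_gap: 48.2
clock: 7.28
eef_pos: [574.8, -289.8, 131.8]
eef_rot: [-1.567, 0.003, -2.717]
wrist_force: [0.4, -0.4, -0.0]
finger_gap: 47.7
clock 7.2833 pos [ 574.8  -289.76  131.78] gap 47.68996647291784 F [ 0.42 -0.4  -0.01] J [-0.52  0.59  1.33  0.    1.21  0.62]
jaw ang -65.66301746019963 toolY [ 0. -0. -1.] shift [   4.16    3.94 -229.37]
```

View pics/s8.png

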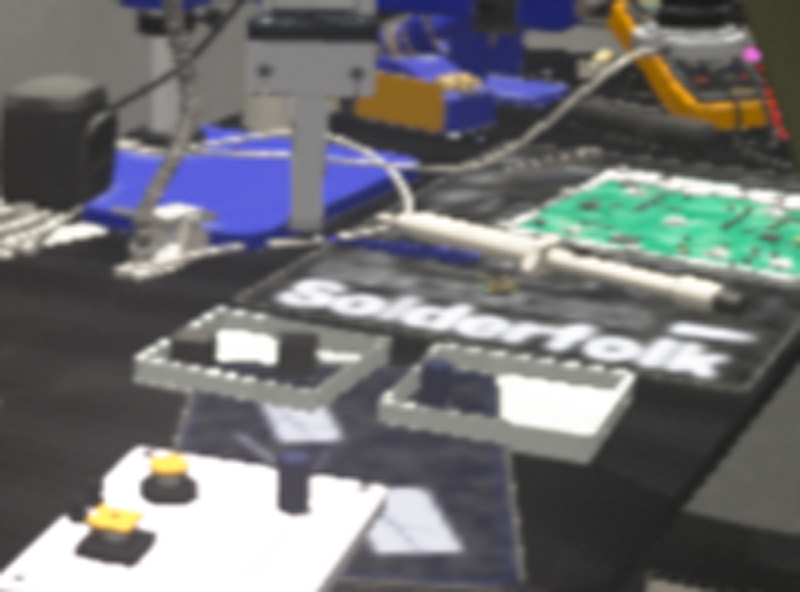

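The relay is standing in its bin, at crop (298,352). Next is the capacitor.

```bash
python3 -m jog '[1,0,-41,0,0,0,2,0,-82,0,0,0,3,1,-123,0,0,0,4,1,-164,0,0,0,4,2,-200,0,0,0,4,2,-223,0,0,0,4,2,-229,0,0,0,4,2,-229,0,0,0,4,2,-229,0,0,0]';  python3 - <<'E'
from h import *
p=manip.camera("scene")
cv2.imwrite("pics/s9.png",cv2.resize(p["img"][160:300,310:470][:,:,::-1],None,fx=4.5,fy=4.2,interpolation=cv2.INTER_CUBIC))
E
python3 go.py 476.5 -82.5 41
```

```text
clock: 8.08
eef_pos: [476.1, -82.7, 126.5]
eef_rot: [-1.571, -0.001, -2.717]
wrist_force: [-0.6, -0.5, -0.2]
finger_gap: 47.9
clock 8.1333 pos [476.24 -83.09 126.57] gap 48.082498619920365 F [ 0.87 -0.13 -0.56] J [-0.25  0.27  1.82 -0.    1.06  0.9 ]
jaw ang -65.69163844247304 toolY [-0.  0. -1.] shift [-0.53 85.57 -0.4 ]
```

View pics/s9.png

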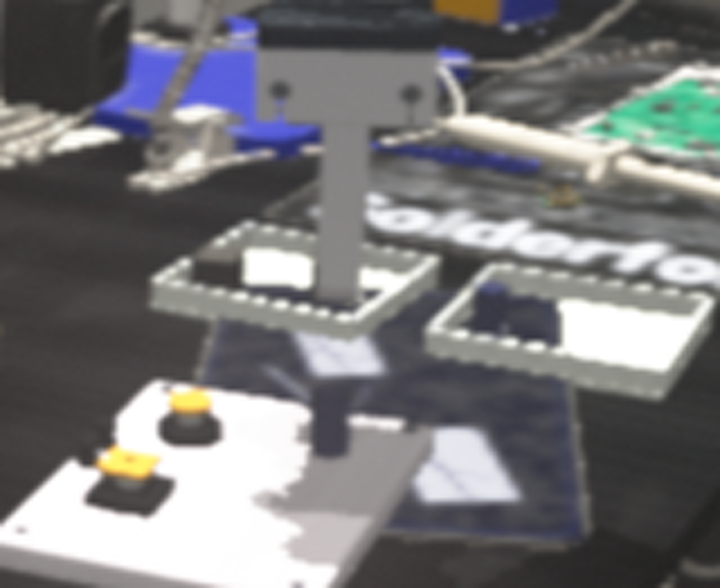

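```bash
python3 -m jog '[0,30,0,0,0,0,0,60,0,0,0,0,0,77,0,0,0,0,0,85,0,0,0,0,0,85,0,0,0,0]'; python3 -m jog '[0,0,0,0,0,0,0,0,0,0,0,0,0,0,0,0,0,0,0,0,0,0,0,0,0,0,0,0,0,0,0,0,0,0,0,0,0,0,0,0,0,0]' 8 8;python3 -m jog '[0,-15,0,0,0,0,0,-40,0,0,0,0,0,-70,0,0,0,0,0,-85,0,0,0,0,0,-85,0,0,0,0]';python3 go.py 425 -300 127;python3 - <<'E'
from h import *
p=manip.camera("scene")
cv2.imwrite("pics/s10.png",cv2.resize(p["img"][160:300,310:470][:,:,::-1],None,fx=4.5,fy=4.2,interpolation=cv2.INTER_CUBIC))
E
```

```text
clock: 8.55
eef_pos: [475.4, -82.9, 40.4]
eef_rot: [-1.573, -0.003, -2.718]
wrist_force: [-0.4, 0.5, -0.4]
finger_gap: 48.1
clock: 9.13
eef_pos: [476.3, -82.3, 42.7]
eef_rot: [-1.57, 0.001, -2.717]
wrist_force: [-0.2, -0.1, 6.7]
finger_gap: 17.6
clock: 9.55
eef_pos: [477.3, -82.6, 130.3]
eef_rot: [-1.567, 0.004, -2.717]
wrist_force: [0.0, -0.2, 0.2]
finger_gap: 17.5
clock 9.55 pos [477.31 -82.55 130.32] gap 17.500291511173454 F [ 0.01 -0.23  0.2 ] J [-0.25  0.26  1.81 -0.    1.06  0.9 ]
jaw ang -65.65467334419958 toolY [ 0.01 -0.   -1.  ] shift [137.31   3.34 176.54]
```

View pics/s10.png

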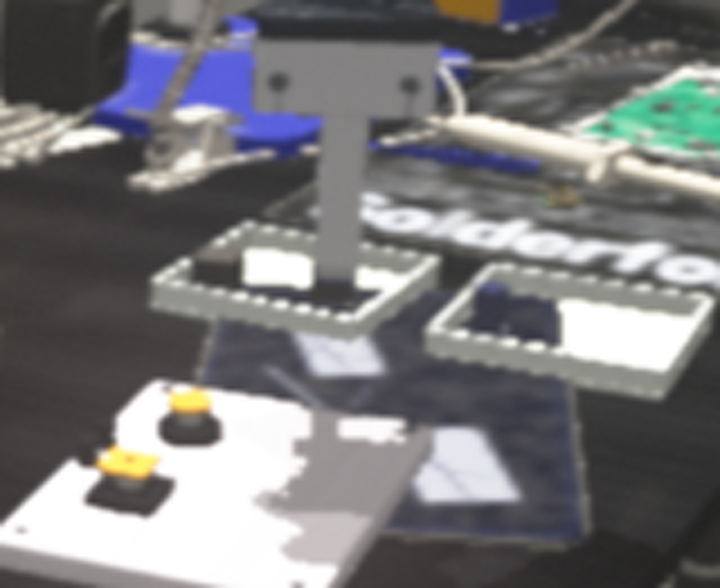

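The capacitor is off the jig and gripped (gap 17.5). Next I'll carry it to its bin.

```bash
python3 -m jog '[25,0,32,0,0,0,50,0,64,0,0,0,75,0,96,0,0,0,100,0,128,0,0,0,122,0,157,0,0,0,134,0,173,0,0,0,137,0,176,0,0,0,137,0,176,0,0,0]';python3 go.py 425 -300 33
python3 - <<'E'
from h import *
p=manip.camera("scene")
cv2.imwrite("pics/s11.png",cv2.resize(p["img"][130:290,310:510][:,:,::-1],None,fx=4,fy=3.7,interpolation=cv2.INTER_CUBIC))
E
python3 go.py 425 -300 33
```

```text
clock: 10.27
eef_pos: [422.8, -299.4, 125.7]
eef_rot: [-1.573, -0.001, -2.719]
wrist_force: [0.1, 0.5, -0.0]
finger_gap: 17.6
clock 10.2667 pos [ 422.83 -299.44  125.67] gap 17.580613170689197 F [ 0.12  0.47 -0.02] J [-0.69  0.34  1.72  0.    1.08  0.46]
jaw ang -65.77302668383415 toolY [-0.  0. -1.] shift [-1.83 92.66  1.58]
clock 10.3167 pos [ 423.26 -298.45  125.92] gap 17.410613545286516 F [ 0.47 -0.53 -0.94] J [-0.68  0.34  1.72  0.    1.08  0.46]
jaw ang -65.70345789137237 toolY [-0.  0. -1.] shift [-1.02 92.91  2.31]
```

View pics/s11.png

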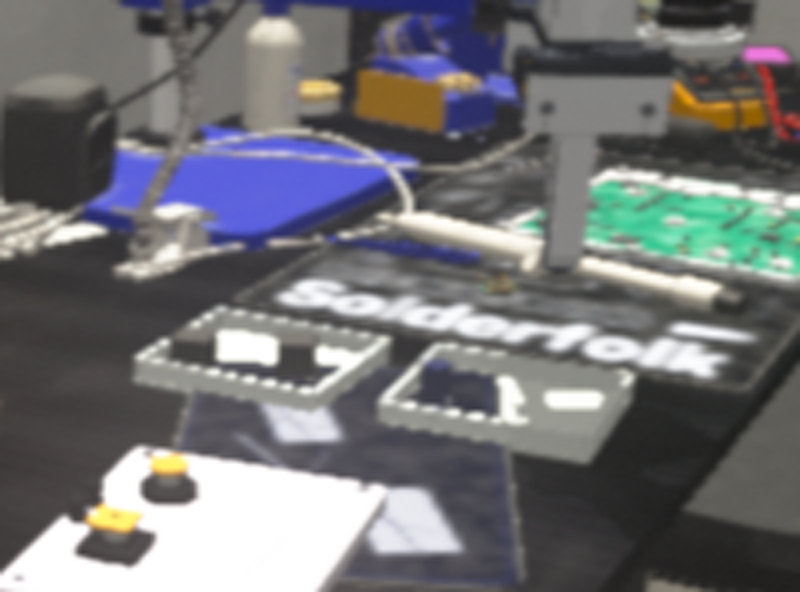

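```bash
python3 -m jog '[0,30,1,0,0,0,0,60,2,0,0,0,0,80,2,0,0,0,0,90,2,0,0,0,0,95,2,0,0,0,0,95,2,0,0,0]'; python3 -m jog '[0,1,0,0,0,0,0,1,0,0,0,0,0,1,0,0,0,0,0,1,0,0,0,0,0,1,0,0,0,0]' 44; python3 -m jog '[0,-15,0,0,0,0,0,-50,0,0,0,0,0,-90,0,0,0,0,0,-125,0,0,0,0,0,-155,0,0,0,0,0,-170,0,0,0,0]';python3 go.py 473 264 200;python3 - <<'E'
from h import *
p=manip.camera("scene")
cv2.imwrite("pics/s12.png",cv2.resize(p["img"][130:290,310:510][:,:,::-1],None,fx=4,fy=3.7,interpolation=cv2.INTER_CUBIC))
p=manip.camera("top")
cv2.imwrite("pics/t12.png",cv2.resize(p["img"][195:315,390:465][:,:,::-1],None,fx=5,fy=5,interpolation=cv2.INTER_CUBIC))
E
```

```text
clock: 10.82
eef_pos: [424.7, -300.0, 31.7]
eef_rot: [-1.572, -0.0, -2.716]
wrist_force: [0.1, 0.5, -0.8]
finger_gap: 17.8
clock: 11.23
eef_pos: [424.7, -301.1, 31.6]
eef_rot: [-1.57, 0.0, -2.717]
wrist_force: [-0.3, 0.2, 0.3]
finger_gap: 43.4
clock: 11.73
eef_pos: [425.1, -301.5, 205.4]
eef_rot: [-1.566, 0.002, -2.717]
wrist_force: [-0.4, -0.8, 0.1]
finger_gap: 44.2
clock 11.7333 pos [ 425.14 -301.45  205.45] gap 44.19137453007069 F [-0.37 -0.79  0.1 ] J [-0.69  0.25  1.63  0.    1.25  0.46]
jaw ang -65.66493653980045 toolY [ 0. -0. -1.] shift [-276.61    3.78 -495.51]
```

View pics/s12.png

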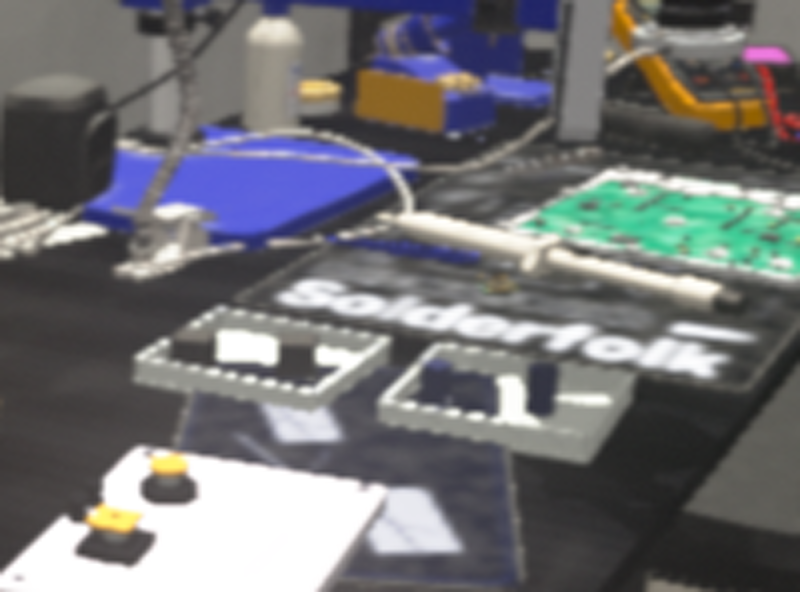

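View pics/t12.png

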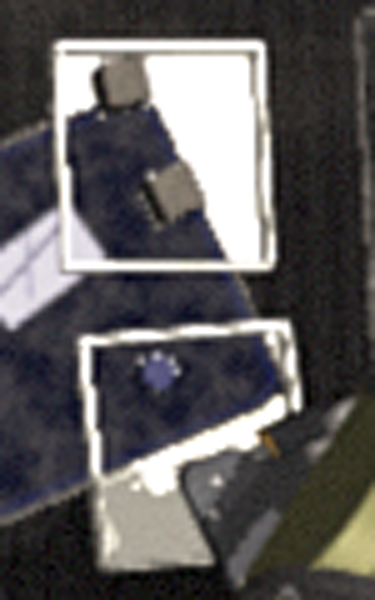

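Both parts are placed: the relay at top crop (172,190) in the far bin, and the capacitor at scene crop (542,388) in the near bin. Now I'll go for the probe at about (473,264).

```bash
python3 -m jog '[-20,0,-36,0,0,0,-40,0,-72,0,0,0,-60,0,-108,0,0,0,-80,0,-144,0,0,0,-100,0,-180,0,0,0,-121,0,-216,0,0,0,-141,0,-252,0,0,0,-161,0,-288,0,0,0,-181,0,-324,0,0,0,-201,0,-360,0,0,0]' 54; python3 -m jog '[-20,0,-36,0,0,0,-40,0,-72,0,0,0,-60,0,-108,0,0,0,-72,0,-129,0,0,0,-76,0,-135,0,0,0,-76,0,-135,0,0,0,-76,0,-135,0,0,0]'; python3 go.py 473 264 200
python3 - <<'E'
from h import *
p=manip.camera("scene")
cv2.imwrite("pics/s13.png",cv2.resize(p["img"][200:400,200:350][:,:,::-1],None,fx=3,fy=3,interpolation=cv2.INTER_CUBIC))
E
python3 go.py 473 264 200
```

```text
clock: 12.67
eef_pos: [458.5, 111.9, 200.0]
eef_rot: [-1.571, -0.001, -2.717]
wrist_force: [0.5, -0.9, 0.4]
finger_gap: 54.2
clock: 13.25
eef_pos: [472.6, 263.5, 200.1]
eef_rot: [-1.571, -0.002, -2.717]
wrist_force: [-0.3, -1.0, 0.2]
finger_gap: 53.9
clock 13.25 pos [472.59 263.47 200.14] gap 53.893873218853585 F [-0.3  -0.96  0.16] J [ 0.44  0.3   1.58 -0.    1.26  1.59]
jaw ang -65.65323804847087 toolY [-0. -0. -1.] shift [-0.59  0.14 -0.31]
clock 13.3 pos [472.76 263.02 200.48] gap 53.84668000211433 F [-0.46 -0.09 -0.68] J [ 0.44  0.3   1.58 -0.    1.26  1.59]
jaw ang -65.70627100622728 toolY [-0. -0. -1.] shift [-0.62  0.48 -0.79]
```

View pics/s13.png

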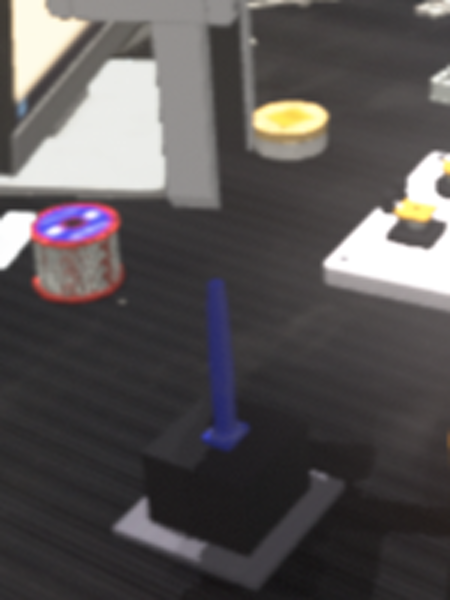

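Run:
```python
from h import *
p=manip.camera("scene");a=np.radians(-65.7);j=np.array([np.cos(a),np.sin(a),0]);w=np.array([-j[1],j[0],0])
c=np.array([472.8,263.8,178])
for s in (-27,-39.5,27,39.5):
    print(s,[(((proj(p,c+j*s+w*k)-[200,200])*3)).round(0) for k in (-8,8)])
for X in ([473,264,128],[473,264,104],[473,264,50],[473,264,8]): print(X,((proj(p,X)-[200,200])*3).round(0))
```

```text
-27 [array([213., 204.]), array([176., 202.])]
-39.5 [array([205., 218.]), array([167., 216.])]
27 [array([244., 150.]), array([209., 148.])]
39.5 [array([250., 139.]), array([216., 137.])]
[473, 264, 128] [217. 277.]
[473, 264, 104] [220. 323.]
[473, 264, 50] [227. 423.]
[473, 264, 8] [232. 496.]
```

```bash
python3 -m jog '[0,25,0,0,0,0,0,50,0,0,0,0,0,75,0,0,0,0,0,88,0,0,0,0,0,93,0,0,0,0,0,93,0,0,0,0]'
python3 - <<'E'
from h import *
p=manip.camera("scene")
cv2.imwrite("pics/s14.png",cv2.resize(p["img"][220:400,200:380][:,:,::-1],None,fx=3.3,fy=3.3,interpolation=cv2.INTER_CUBIC))
p=manip.camera("top")
cv2.imwrite("pics/t14.png",cv2.resize(p["img"][220:320,160:280][:,:,::-1],None,fx=5,fy=5,interpolation=cv2.INTER_CUBIC))
E
python3 go.py 473 264 107
```

```text
clock: 13.85
eef_pos: [472.7, 263.1, 107.4]
eef_rot: [-1.571, -0.002, -2.718]
wrist_force: [-0.3, -0.8, -0.4]
finger_gap: 53.6
clock 13.95 pos [473.43 263.9  109.16] gap 53.95359946485288 F [-0.07  0.03  0.26] J [ 0.44  0.41  1.67 -0.    1.06  1.59]
jaw ang -65.70666598721161 toolY [ 0.  0. -1.] shift [ 0.35  2.16 -0.27]
```

View pics/s14.png

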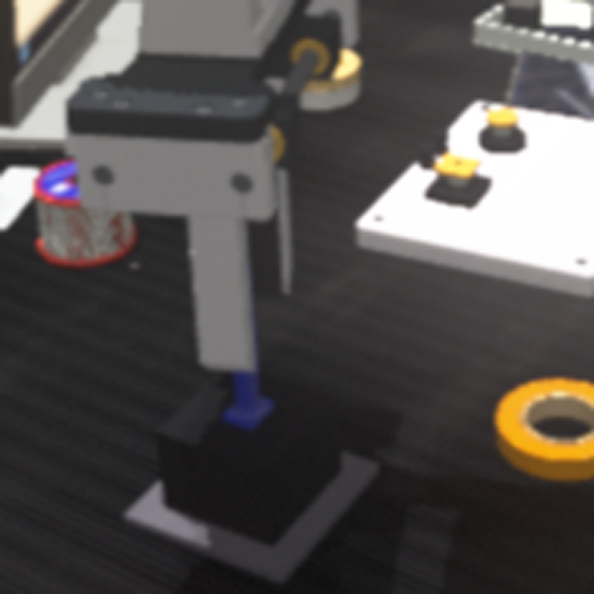

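View pics/t14.png

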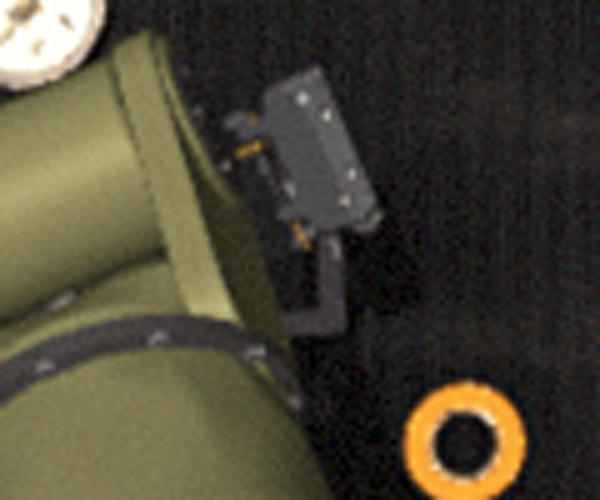

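The probe stands between the two fingers. Now I'll close them.

```bash
python3 -m jog '[0,2,0,0,0,0,0,2,0,0,0,0,0,2,0,0,0,0,0,2,0,0,0,0,0,2,0,0,0,0,0,2,0,0,0,0,0,2,0,0,0,0,0,2,0,0,0,0]' 5 20;python3 -m jog '[0,-10,0,0,0,0,0,-25,0,0,0,0,0,-45,0,0,0,0,0,-57,0,0,0,0,0,-60,0,0,0,0,0,-60,0,0,0,0]'
python3 - <<'E'
from h import *
p=manip.camera("scene")
cv2.imwrite("pics/s15.png",cv2.resize(p["img"][200:400,200:350][:,:,::-1],None,fx=3,fy=3,interpolation=cv2.INTER_CUBIC))
E
python3 go.py 528 4.4 160
```

```text
clock: 14.62
eef_pos: [472.9, 264.3, 106.1]
eef_rot: [-1.571, 0.0, -2.717]
wrist_force: [0.4, 0.4, -0.1]
finger_gap: 9.7
clock: 15.12
eef_pos: [473.2, 264.4, 167.2]
eef_rot: [-1.571, 0.002, -2.717]
wrist_force: [1.1, -0.7, -0.4]
finger_gap: 10.1
clock 15.1667 pos [472.81 264.25 166.17] gap 9.968079132224926 F [ 0.31  0.04 -0.75] J [0.44 0.34 1.62 0.   1.18 1.59]
jaw ang -65.66144307982793 toolY [ 0.  0. -1.] shift [ 56.81   6.14 259.5 ]
```

View pics/s15.png

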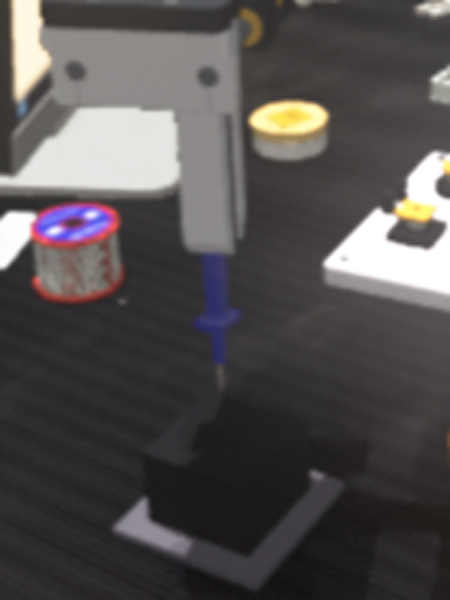

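Run:
```python
from h import *
np.set_printoptions(precision=1,suppress=True)
p=manip.camera("scene")
print([ (r["score"],r["xy"]) for r in manip.tip_of("probe_tip",p)[:2]])
q=np.array([200,200])+np.array([221.5,387])/3-.33
print(q,back(p,q,68),"pred",proj(p,[472.8,264.3,68]))
cv2.imwrite("pics/s16.png",cv2.resize(p["img"][280:340,250:300][:,:,::-1],None,fx=10,fy=10,interpolation=cv2.INTER_CUBIC))
t=manip.camera("top")
print([ (r["score"],r["xy"]) for r in manip.tip_of("probe_tip",t)[:2]])
```

```text
[(0.88, [275.9, 330.6])]
[273.5 328.7] [477.  262.2  68. ] pred [275.  330.3]
[(0.59, [212.9, 273.0])]
```

View pics/s16.png

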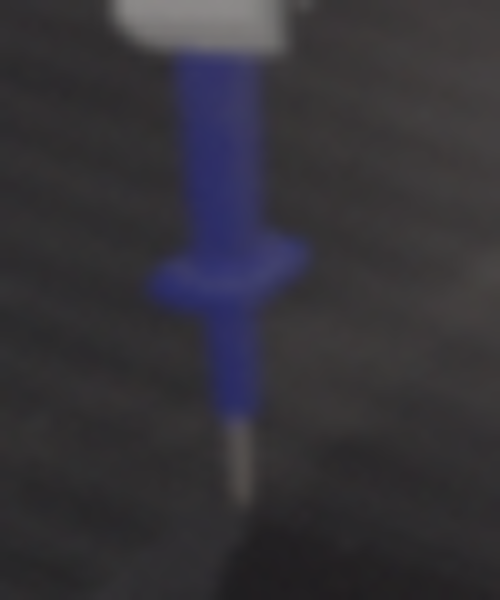

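The probe is upright in the fingers. Its tip is at scene pixel (273.6,330.1), against (275,330.3) predicted. I'll carry it to a point above the square contact.

```bash
python3 -m jog '[7,0,33,0,0,0,15,0,67,0,0,0,22,0,101,0,0,0,30,2,135,0,0,0,37,5,169,0,0,0,44,9,202,0,0,0,51,13,232,0,0,0,55,15,251,0,0,0,57,16,259,0,0,0,57,16,259,0,0,0]'; python3 -m jog '[0,0,0,0,0,0,0,0,0,0,0,0]'; python3 go.py 528 4.4 150
python3 - <<'E'
from h import *
p=manip.camera("scene")
print([ (r["score"],r["xy"]) for r in manip.tip_of("probe_tip",p)[:2]])
print([ (r["score"],r["xy"]) for r in manip.tip_of("square_contact_top",p)[:2]])
cv2.imwrite("pics/s17.png",cv2.resize(p["img"][225:295,300:380][:,:,::-1],None,fx=8,fy=8,interpolation=cv2.INTER_CUBIC))
E
python3 go.py 528 4.4 150
```

```text
clock: 16.2
eef_pos: [527.6, 3.7, 149.5]
eef_rot: [-1.571, -0.001, -2.719]
wrist_force: [0.4, 0.7, -0.1]
finger_gap: 9.8
clock: 16.37
eef_pos: [527.5, 6.0, 150.1]
eef_rot: [-1.571, -0.0, -2.716]
wrist_force: [-0.4, -0.1, -0.6]
finger_gap: 10.1
clock 16.3667 pos [527.52   5.97 150.13] gap 10.077243561738397 F [-0.36 -0.13 -0.62] J [-0.06  0.33  1.67  0.    1.14  1.09]
jaw ang -65.59818353262169 toolY [-0.  0. -1.] shift [0.21 0.13 1.63]
[(0.49, [338.3, 262.2])]
[(0.39, [338.2, 270.2])]
clock 16.5167 pos [527.61   5.81 150.26] gap 10.249054939184937 F [ 0.06 -0.3  -1.26] J [-0.06  0.33  1.67  0.    1.14  1.09]
jaw ang -65.58183383939179 toolY [ 0.  0. -1.] shift [0.23 0.26 1.44]
```

View pics/s17.png

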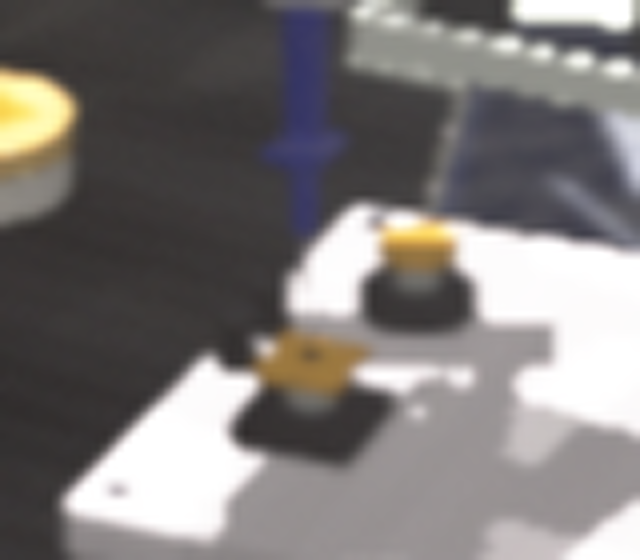

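```bash
python3 -m jog '[0,5,1,0,0,0,0,9,1,0,0,0,0,11,1,0,0,0,0,11,1,0,0,0]'
python3 - <<'E'
from h import *
np.set_printoptions(precision=1,suppress=True)
p=manip.camera("scene")
print([ (r["score"],r["xy"]) for r in manip.tip_of("probe_tip",p)[:2]])
cv2.imwrite("pics/s18.png",cv2.resize(p["img"][240:290,315:365][:,:,::-1],None,fx=12,fy=12,interpolation=cv2.INTER_CUBIC))
st=manip.read_state();print(st["eef_pos"],st["wrist_force"])
e=np.array(st["eef_pos"]); 
for z in (36,40.5):
  print(z,proj(p,[e[0],e[1],z]))
d=np.array([338.5,268.8]); print("dot",back(p,d,36))
J=np.array([proj(p,[528+10,5,38])-proj(p,[528,5,38]),proj(p,[528,15,38])-proj(p,[528,5,38]),proj(p,[528,5,48])-proj(p,[528,5,38])])/10;print("px/mm x,y,z",J)
E
```

```text
clock: 16.85
eef_pos: [527.8, 4.0, 138.3]
eef_rot: [-1.571, -0.001, -2.717]
wrist_force: [-1.5, 0.5, -0.5]
finger_gap: 10.1
[(0.75, [339.0, 269.9])]
[528.1   3.9 139. ] [ 0.9 -0.2 -0. ]
36 [338.6 268.7]
40.5 [338.6 266.6]
dot [528.    4.4  36. ]
px/mm x,y,z [[-0.4 -0.1]
 [-0.3  0.2]
 [-0.  -0.5]]
```

View pics/s18.png

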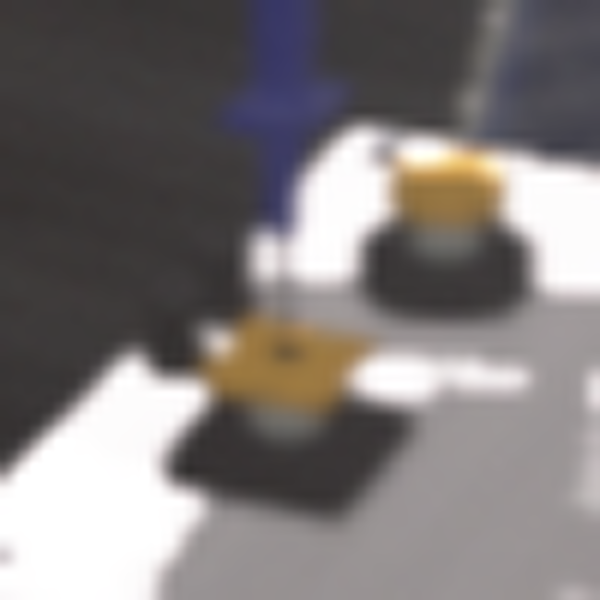

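The tip is just above the black dot, at crop (282,322) against (288,350), about 1 mm to the side. I'll correct that by +1 on tool x and press down in small steps.

```bash
python3 -m jog '[0.5,0.5,0,0,0,0,1,1,0,0,0,0,1,1.5,0,0,0,0,1,2,0,0,0,0]'; python3 -m jog '[0,0.5,0,0,0,0,0,1,0,0,0,0,0,1,0,0,0,0]';python3 -m jog '[0,0.5,0,0,0,0,0,1,0,0,0,0,0,1,0,0,0,0]';python3 -m jog '[0,0.5,0,0,0,0,0,1,0,0,0,0,0,1,0,0,0,0]';python3 -m jog '[0,0.5,0,0,0,0,0,1,0,0,0,0,0,1,0,0,0,0]'
```

```text
clock: 17.28
eef_pos: [527.2, 3.4, 137.1]
eef_rot: [-1.571, 0.0, -2.717]
wrist_force: [0.7, 0.6, 0.1]
finger_gap: 10.2
clock: 17.53
eef_pos: [527.2, 3.5, 136.0]
eef_rot: [-1.571, -0.0, -2.717]
wrist_force: [0.8, -0.1, 0.1]
finger_gap: 9.8
clock: 17.78
eef_pos: [527.1, 3.5, 135.0]
eef_rot: [-1.571, -0.0, -2.717]
wrist_force: [0.5, 0.3, -0.6]
finger_gap: 9.8
clock: 18.03
eef_pos: [527.1, 3.5, 134.0]
eef_rot: [-1.571, -0.0, -2.717]
wrist_force: [-0.2, -0.1, -0.3]
finger_gap: 10.1
clock: 18.28
eef_pos: [527.2, 3.5, 133.1]
eef_rot: [-1.571, -0.0, -2.717]
wrist_force: [0.9, -0.1, -0.5]
finger_gap: 10.1
```

```bash
cat > avg.py <<'E'
from h import *
np.set_printoptions(precision=2,suppress=True)
F=[];P=[]
for i in range(12):
    p=manip.camera("scene");s=manip.read_state();F.append(s["wrist_force"]);P.append(s["eef_pos"])
print("t",s["clock"],"F",np.mean(F,0),"+-",np.std(F,0)/12**.5,"P",np.mean(P,0),np.std(P,0)[2])
cv2.imwrite(f"pics/c{s['clock']:.2f}.png",cv2.resize(p["img"][240:290,315:365][:,:,::-1],None,fx=12,fy=12,interpolation=cv2.INTER_CUBIC));print(f"pics/c{s['clock']:.2f}.png")
E
python3 avg.py; python3 -m jog '[0,0.5,0,0,0,0,0,1,0,0,0,0,0,1,0,0,0,0]' ; python3 avg.py;  python3 -m jog '[0,0.5,0,0,0,0,0,1,0,0,0,0,0,1,0,0,0,0]' ; python3 avg.py
```

```text
t 18.8833 F [0.09 0.04 0.56] +- [0.17 0.14 0.09] P [527.2    3.47 133.14] 0.023600338255781526
pics/c18.88.png
clock: 19.13
eef_pos: [527.2, 3.5, 132.0]
eef_rot: [-1.571, -0.0, -2.717]
wrist_force: [-0.2, 0.8, 1.6]
finger_gap: 10.1
t 19.7333 F [0.15 0.1  0.93] +- [0.11 0.1  0.13] P [527.18   3.47 132.12] 0.020364537142242452
pics/c19.73.png
clock: 19.98
eef_pos: [527.1, 3.5, 131.0]
eef_rot: [-1.571, -0.0, -2.717]
wrist_force: [-0.5, 0.3, 0.5]
finger_gap: 9.6
t 20.5833 F [ 0.05 -0.09  1.23] +- [0.1  0.13 0.15] P [527.18   3.46 131.12] 0.018739506026412268
pics/c20.58.png
```

```bash
python3 -m jog '[0,0.5,0,0,0,0,0,1,0,0,0,0,0,1.5,0,0,0,0,0,2,0,0,0,0,0,2,0,0,0,0]' ; python3 avg.py;  python3 -m jog '[0,0.5,0,0,0,0,0,1,0,0,0,0,0,1,0,0,0,0]' ; python3 avg.py
```

```text
clock: 21.0
eef_pos: [527.2, 3.5, 129.1]
eef_rot: [-1.571, -0.0, -2.717]
wrist_force: [0.5, -0.1, 2.3]
finger_gap: 9.5
t 21.6 F [ 0.19 -0.11  1.74] +- [0.16 0.13 0.12] P [527.2    3.47 129.14] 0.022349432325810107
pics/c21.60.png
clock: 21.85
eef_pos: [527.2, 3.5, 128.0]
eef_rot: [-1.571, -0.0, -2.717]
wrist_force: [-0.1, 0.1, 3.1]
finger_gap: 10.2
t 22.45 F [ 0.03 -0.25  2.2 ] +- [0.15 0.12 0.11] P [527.19   3.47 128.12] 0.02102895918924027
pics/c22.45.png
```

View pics/c22.45.png

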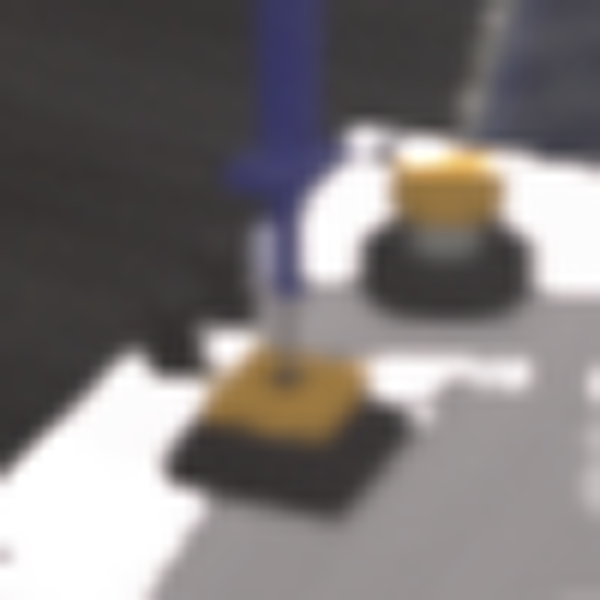

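Run:
```python
import cv2,numpy as np
a=cv2.imread("pics/s18.png");b=cv2.imread("pics/c18.88.png");c=cv2.imread("pics/c22.45.png")
# vertical shift of head: template of head lower edge
for nm,im in (("18.88",b),("22.45",c)):
    t=a[310:425,215:370]
    r=cv2.matchTemplate(im[280:480,195:390],t,cv2.TM_CCOEFF_NORMED);_,v,_,l=cv2.minMaxLoc(r);print(nm,v,(l[0]-20)/12,(l[1]-30)/12,"px")
# yellow mask bottom/centroid
for nm,im in (("pre",a),("18.88",b),("22.45",c)):
    h=cv2.cvtColor(im,cv2.COLOR_BGR2HSV)[280:450,180:400];m=cv2.inRange(h,(12,120,90),(32,255,255));ys,xs=np.nonzero(m);print(nm,len(ys),xs.mean()/12,ys.mean()/12)
cv2.imwrite("pics/cmp.png",np.hstack([a[200:560,100:460],c[200:560,100:460]]))
```

```text
18.88 0.9912612438201904 0.16666666666666666 0.0 px
22.45 0.7919465899467468 1.5833333333333333 0.25 px
pre 7767 8.554901077206987 7.208156302304622
18.88 7132 8.574838754907459 7.527505141147878
22.45 7594 8.994908260907733 10.004180932314986
```

View pics/cmp.png

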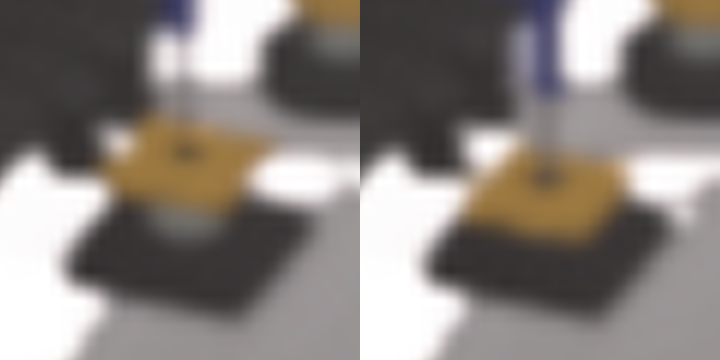

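The tip sits on the dot at crop (288,378). The dot moved 2.3 px down, which is about 5 mm of travel, and the round contact hasn't changed. I'll take one last look at the bins and then hand in.

Run:
```python
from h import *
p=manip.camera("scene")
cv2.imwrite("pics/fin.png",p["img"][:,:,::-1])
print([round(float(v),1) for v in manip.read_state()["wrist_force"]])
```

```text
[-0.1, -0.7, 2.2]
```

View pics/fin.png

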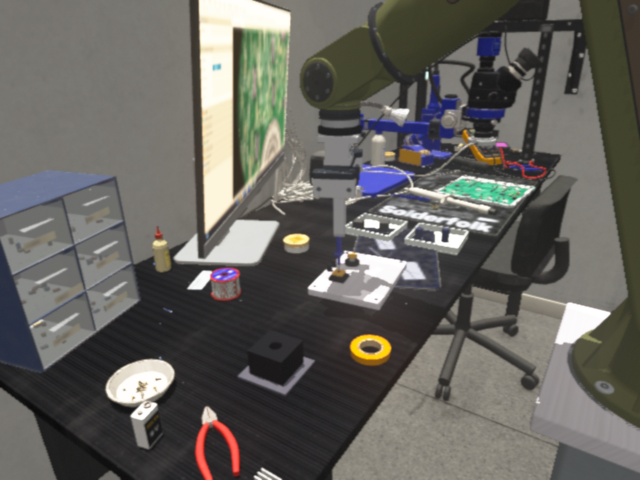

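The probe is upright on the square contact at (338,272), the parts are in their bins at (385,226) and (446,236), and the bystanders haven't moved.

```bash
python3 -c "
from cell import manip
print(manip.sign_off())"
```

```text
the job is handed in; nothing more can be done
None
```

I put the relay and the capacitor in the bins of their kind. Then I lifted the probe out of its stand and handed in while holding it upright on the square contact, at about 22.5 s of the 67 s allowed. Sign-off gives no verdict, so what follows is from my own checks.

- **Press depth:** the last pictures put the tip on the black dot. My estimates of the travel disagree somewhat:
  - dot shift in the picture: about 5 mm
  - shift of the brass head in the picture: about 6 mm
  - averaged wrist force, 2.2 N (about 2.5 N with the zero offset): about 4.2 mm
  - tool height: up to about 6.4 mm

  All are inside the 2.5–7.5 mm window.
- **Force rise:** force rose by about 0.31 N per mm instead of the expected 0.4. I didn't find out why.
- **Grip:** the fingers stood about 10 mm apart on the probe, not the stated 14 mm. The barrel looked tapered there, and it held steady.
- **Other things:** in the last picture both parts stood in their bins, the round contact was up, and the spool, tape roll and tin looked unmoved.

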